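Put the switchgear parts back in their trays on the wiring bench

ROBOT

A 6-joint arm with a two-finger parallel gripper is mounted at the origin on the work surface. World frame = base frame: x ahead of the robot, y to its left, z up, the work surface at z = 0. Lengths are in m, angles in rad, forces in N, time in s.
With the tool pointing down it reaches from about 0.3 to 0.775 m from the base axis. Payload 14.6 kg.
Tool frame: the origin (TCP) lies midway between the tips of the shut fingers; the grasp point (between the pads) lies 19 mm behind it (ctrl.pinch_z is the distance from the TCP to the grasp point, in m); z points along the fingers, y is the line along which they close (so a half turn about z gives the same grasp; the last joint's range is limited). The gripper opens to 94 mm and grips with 3 to 60 N. Pads are 16 mm wide; open, the fingers measure 119 mm over their backs; the gripper's body (75 mm by 177 mm) begins 78 mm behind the grasp point.
Start: joints at [1.094, 0.3, 1.521, -0, 1.321, -0.067], TCP at [0.219, 0.504, 0.205] pointing down, gripper open.
Joint ranges: [-3.03, 3.03], [-0.79, 2.21], [0.23, 2.52], [-1.04, 4.18], [0, 3.07], [-2.55, 2.55]. Speed limits (rad/s): [2.22, 2.22, 2.57, 3.14, 3.14, 3.14].

INTERFACE

Orientations are given as [roll, pitch, yaw] about the fixed x, y, z axes, in that order (R = Rz(yaw) Ry(pitch) Rx(roll)).
In Python, from station import ctrl gives the robot as it stands.
- The arm moves only by the tool jog_arm, never from a script. Its argument "motion" is a list of rows, each a list of 7 numbers: the shift along the tool's x, y, z in m, then the turn, a rotation vector about the tool's x, y, z in rad, then the opening, from -1 (shut) to 1 (fully open). In form: [[tx, ty, tz, rx, ry, rz, gripper], ...]. A call has 1 to 5 rows; each row shifts and turns the commanded pose from where the row before left it, along the tool's axes as they then stand; what a row does not reach is not made up. A row lasts 1/10 s, in which the tool goes at most 50 mm and 8.59 degrees, less where a joint would pass 70% of its speed; a pose out of reach is approached as far as the arm can. A call is refused whole if a number of a shift passes 0.05 or a number of a turn 0.15, either way. A call with a gripper value outside its range is refused whole. The fingers move at their own pace and stop on an object; "squeeze" is the grip in N (left out, the last holds). Time passes only in rows, so rows that do not move let the fingers close. It gives the time, the measured TCP pose, the force, the opening and the grip force at its end, in the units of the state.
- ctrl.get_obs(): the state, without advancing time (a new reading comes with each control period).
- ctrl.camera(name): name is "scene" or "top" or "wrist"; returns the picture (480x640x3 uint8, red, green, blue); there is no depth.
- ctrl.camera_model(name): a dict with "intrinsics" (3x3 intrinsics, pixels), "rvec" (rotation vector, rad) and "tvec" (3), from world to camera coordinates, as OpenCV has them. Camera axes: x right, y down, z forward; pixel columns grow to the right and rows downward; lengths in m; the calibration is good to about 2 mm. A picture is of the moment at which its call begins: read the wrist's pose just before it. camera_model takes no time and is no camera call; for the wrist camera it gives the pose at the moment of the call.
- ctrl.hand_in(): hands the job in; it is judged then, once.
The state is a dict: "time_s": time; "qpos": joint angles; "joint_vel": joint speeds; "tau": joint torques, N m; "ee_pos": TCP position; "eef_rot": TCP orientation; "force": force on the tool from outside, world axes, zero at the start; "moment": the same for the moment, N m; "grip_width": finger opening in m; "grip_force": force on a finger pad.
Only numpy, scipy, OpenCV 4.12 (cv2) and the standard library are available. Lean on these libraries where they do the work, as an engineer would, in place of code of your own. Each camera call takes 0.05 s, during which the arm holds its last target. There are 200 camera calls.

TASK

Sort the parts left on the wiring bench into their trays: both circuit breakers into the blue tray and both signal lamps into the yellow tray, one part to a bay, and the orange relay into either bay of the white tray. Each part must end standing upright, flat on the floor of its tray and let go. Leave the small brown jar where it stands.

Things in the scene. Friction and masses are not known exactly. Their poses are not given: they have to be found in the camera images.
- breaker_black: Two-pole circuit breaker, light grey, with a black toggle on top, standing on its back, toggle up; about 0.22 kg, rigid. Foot 85 long (its x) by 36 wide (its y) by 44 mm high; on it a centred shoulder 45 long by 36 wide, up to 66 mm; the toggle (10 by 28 mm, at x = +3 mm) reaches 75 mm. Pinch it across the 36 mm width, at the shoulder. It fits a bay only lengthwise. Origin: centre of its underside; z up.
- breaker_blue: Two-pole circuit breaker, light grey, with a blue toggle on top, standing on its back, toggle up; about 0.22 kg, rigid. Foot 85 long (its x) by 36 wide (its y) by 44 mm high; on it a centred shoulder 45 long by 36 wide, up to 66 mm; the toggle (10 by 28 mm, at x = +3 mm) reaches 75 mm. Pinch it across the 36 mm width, at the shoulder. It fits a bay only lengthwise. Origin: centre of its underside; z up.
- lamp_red: Panel signal lamp with a red lens, standing lens up; about 0.07 kg, rigid. Black square foot 27 by 27 mm (sides along its x and y), 26 mm high, a 22 mm diameter neck to 38 mm, then a steel bezel 30 mm in diameter from 38 to 52 mm, lens on top to 60 mm. Pinch it by the bezel. Origin: centre of its underside; z up.
- lamp_green: Panel signal lamp with a green lens, standing lens up; about 0.07 kg, rigid. Black square foot 27 by 27 mm (sides along its x and y), 26 mm high, a 22 mm diameter neck to 38 mm, then a steel bezel 30 mm in diameter from 38 to 52 mm, lens on top to 60 mm. Pinch it by the bezel. Origin: centre of its underside; z up.
- relay: Plug-in relay, an upright orange block on a black foot with a white mark on top; about 0.09 kg, rigid. Foot 36 by 36 by 12 mm, orange case 34 by 34 mm (sides along its x and y) up to 58 mm. Origin: centre of its underside; z up.
- tray_blue: Blue low plastic tray with two equal bays in a row, screwed to the bench. Outside 228 long (its x) by 70 wide (its y) by 20 mm high; walls and middle divider 4 mm, floor 4 mm thick; each bay is 108 by 62 mm inside, the two bay centres at x = +56 and -56 mm, y = 0. Origin: centre of its underside, on the bench; z up. The circuit breakers belong here.
- tray_yellow: Yellow low plastic tray with two equal bays in a row, screwed to the bench. Outside 228 long (its x) by 70 wide (its y) by 20 mm high; walls and middle divider 4 mm, floor 4 mm thick; each bay is 108 by 62 mm inside, the two bay centres at x = +56 and -56 mm, y = 0. Origin: centre of its underside, on the bench; z up. The signal lamps belong here.
- tray_white: White low plastic tray with two equal bays in a row, screwed to the bench. Outside 228 long (its x) by 70 wide (its y) by 20 mm high; walls and middle divider 4 mm, floor 4 mm thick; each bay is 108 by 62 mm inside, the two bay centres at x = +56 and -56 mm, y = 0. Origin: centre of its underside, on the bench; z up. The relay belongs here.
- ferrule_jar: Small closed brown jar with a black cap, 42 mm in diameter, 52 mm high, loose, standing among the parts; to be left where it stands. Origin: centre of its underside; z up.
There are look-alikes about, which are no part of the job. Leave any pink or purple look-alike of the breaker_black alone.

How it is judged:
At the end, for the whole second after the job is handed in: Breakers in the blue tray, lamps in the yellow, one each side of the divider; relay in either bay of the white tray. Each stands on the tray floor (underside under 8 mm above the tray's underside), upright within 0.12 rad, released, at rest (under 0.02 m/s, 0.2 rad/s) (x of breaker_black in the frame of tray_blue between -0.108 and 0.108 m and y of breaker_black in the frame of tray_blue between -0.031 and 0.031 m and z of breaker_black in the frame of tray_blue between 0 and 0.008 m and angle between each of breaker_black, breaker_blue, lamp_red, lamp_green, relay's own z axis and vertical below 0.12 rad and linear speed of each of breaker_black, breaker_blue, lamp_red, lamp_green, relay below 0.02 m/s and angular speed of each of breaker_black, breaker_blue, lamp_red, lamp_green, relay below 0.2 rad/s and contact force between each of breaker_black, breaker_blue, lamp_red, lamp_green, relay and the fingers below 0.1 N and x of breaker_blue in the frame of tray_blue between -0.108 and 0.108 m and y of breaker_blue in the frame of tray_blue between -0.031 and 0.031 m and z of breaker_blue in the frame of tray_blue between 0 and 0.008 m and x of lamp_red in the frame of tray_yellow between -0.108 and 0.108 m and y of lamp_red in the frame of tray_yellow between -0.031 and 0.031 m and z of lamp_red in the frame of tray_yellow between 0 and 0.008 m and x of lamp_green in the frame of tray_yellow between -0.108 and 0.108 m and y of lamp_green in the frame of tray_yellow between -0.031 and 0.031 m and z of lamp_green in the frame of tray_yellow between 0 and 0.008 m and x of relay in the frame of tray_white between -0.108 and 0.108 m and y of relay in the frame of tray_white between -0.031 and 0.031 m and z of relay in the frame of tray_white between 0 and 0.008 m and ((x of breaker_black in the frame of tray_blue above 0 m and x of breaker_blue in the frame of tray_blue below 0 m) or (x of breaker_blue in the frame of tray_blue above 0 m and x of breaker_black in the frame of tray_blue below 0 m)) and ((x of lamp_red in the frame of tray_yellow above 0 m and x of lamp_green in the frame of tray_yellow below 0 m) or (x of lamp_green in the frame of tray_yellow above 0 m and x of lamp_red in the frame of tray_yellow below 0 m))); the robot touches nothing.
It fails at once if The small brown jar is moved by more than 20 mm or tipped over (distance of ferrule_jar from where it was at the start of the episode above 0.02 m or angle between ferrule_jar's own z axis and vertical above 0.3 rad).
It also fails if it takes over 128 s, if anything falls off the work surface, if the arm or the gripper's body presses on something with over 40 N, if the wrist force passes 120 N, or if a joint passes its speed limit or range.

## Working session

There is one attempt and no reset: what is moved stays moved. The work goes in short steps, Python scripts to look and compute and a tool call to move; the robot and the scene stay as the last step left them, time stands still between calls to the robot, and variables do not carry over. Pictures are saved under pics/ and viewed, at most 14 in all, crops included, and the job is handed in when it is done.

Besides the shell and the picture viewer there is one more tool, called in YAML: its name, and indented under it one key for each argument. jog_arm: Moves the arm, as the interface text tells. Its arguments: {"type":"object","properties":{"motion":{"type":"array"},"squeeze":{"type":"number"}},"required":["motion"]}

```bash
ls; mkdir -p pics; python3 - <<'E'
from station import ctrl
import cv2
for n in ("top","scene"):
    cv2.imwrite(f"pics/{n}0.png",ctrl.camera(n)[:,:,::-1])
o=ctrl.get_obs();print(o)
E
```

```text
pics
{'time_s': 0.1, 'qpos': array([ 1.09440954e+00,  3.00429971e-01,  1.52151491e+00,  8.63083163e-06,
        1.32074463e+00, -6.65839326e-02]), 'joint_vel': array([ 3.83493160e-04, -1.26592084e-03, -1.09848959e-03, -8.06735899e-05,
       -1.01850035e-03,  1.76002218e-04]), 'tau': array([ 1.97765985e-03, -5.32641506e+01, -3.53281760e+01,  7.09506590e-02,
        2.34438863e-02, -5.54932228e-05]), 'ee_pos': array([0.21901487, 0.50424331, 0.2049369 ]), 'eef_rot': array([-3.14049878e+00, -8.13205956e-05,  2.73178761e+00]), 'force': array([-0.07441792,  0.22222125,  0.69915492]), 'moment': array([-0.00152988,  0.00513972,  0.01922383]), 'grip_force': 0.0, 'grip_width': 0.09410952530782393}
```

View pics/top0.png

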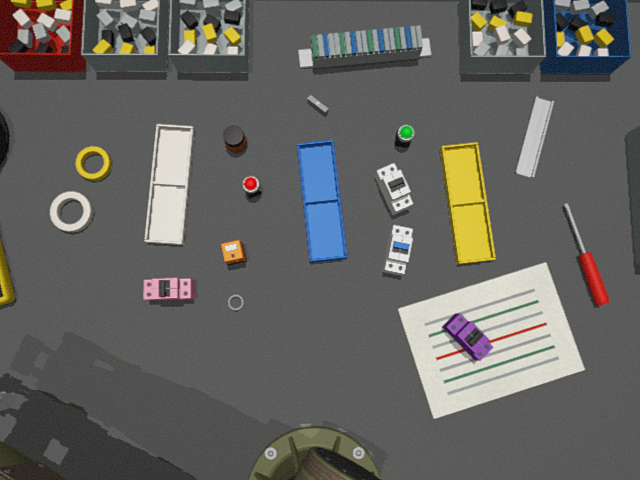

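View pics/scene0.png

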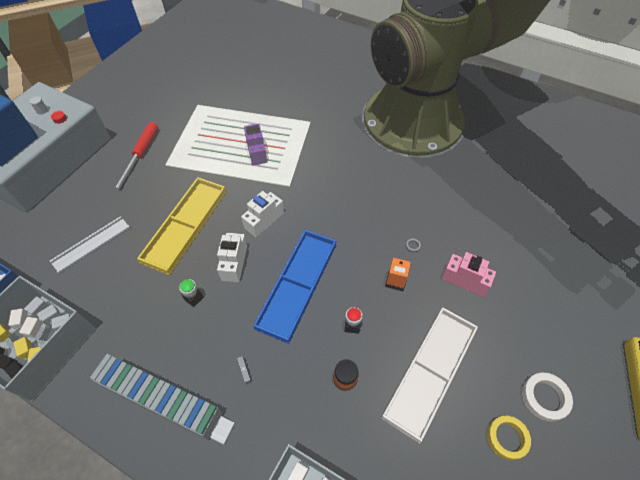

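```bash
cat > h.py <<'E'
import numpy as np, cv2
from station import ctrl
def px2w(name,pts,z,m=None):
    m=m or ctrl.camera_model(name); K=np.array(m["intrinsics"]);R=cv2.Rodrigues(np.array(m["rvec"],float))[0];t=np.array(m["tvec"],float).ravel()
    c=-R.T@t; out=[]
    for u,v in pts:
        d=R.T@np.linalg.inv(K)@[u,v,1.]; out.append((c+d*(z-c[2])/d[2])[:2])
    return np.round(out,4)
def w2px(name,pts):
    m=ctrl.camera_model(name)
    return cv2.projectPoints(np.array(pts,float),np.array(m["rvec"],float),np.array(m["tvec"],float),np.array(m["intrinsics"]),None)[0].reshape(-1,2)
E
python3 - <<'E'
import cv2,numpy as np
from h import *
im=cv2.imread("pics/top0.png")
for n,(x,y) in dict(L=(135,115),R=(300,118)).items():
    cv2.imwrite(f"pics/{n}.png",cv2.resize(im[y:y+150,x:x+200],None,fx=4,fy=4,interpolation=cv2.INTER_CUBIC))
m=ctrl.camera_model("top");R=cv2.Rodrigues(np.array(m["rvec"]))[0];print(-R.T@np.ravel(m["tvec"]),R)
print(px2w("top",[(320,240),(321,240),(320,241)],0))
m=ctrl.camera_model("wrist");R=cv2.Rodrigues(np.array(m["rvec"]))[0];print(-R.T@np.ravel(m["tvec"]),R,m["intrinsics"])
E
```

```text
[0.31556526 0.01294522 1.15391873] [[-1.16836126e-03 -9.99915056e-01  1.29813635e-02]
 [-9.90780441e-01 -6.01125260e-04 -1.35476037e-01]
 [ 1.35472333e-01 -1.30199660e-02 -9.90695578e-01]]
[[ 0.4664 -0.0119]
 [ 0.4664 -0.0138]
 [ 0.4645 -0.0119]]
[0.15854162 0.53165255 0.38391123] [[ 0.39865747  0.91709811 -0.00181218]
 [ 0.89334815 -0.38788518  0.22687918]
 [ 0.20736755 -0.09206599 -0.97392122]] [[368.73056302   0.         317.75456124]
 [  0.         368.73056302 236.59091531]
 [  0.           0.           1.        ]]
```

View pics/L.png

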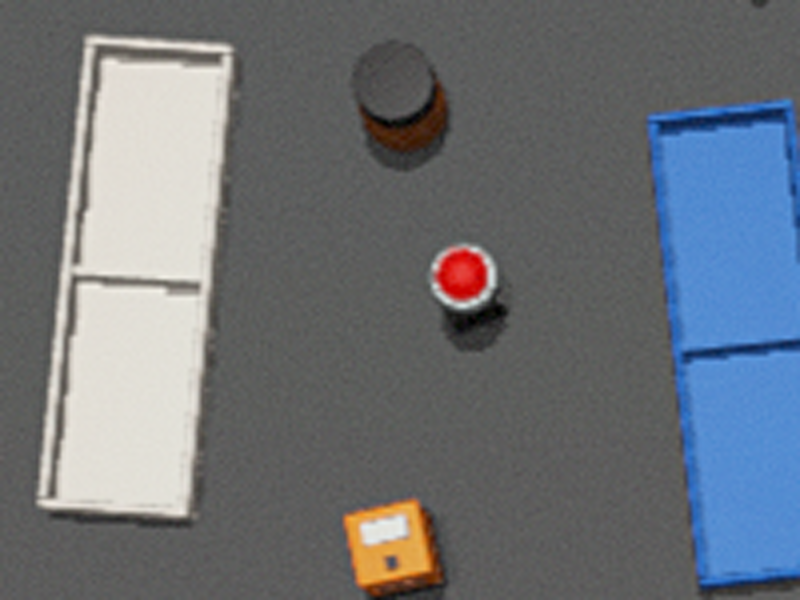

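View pics/R.png

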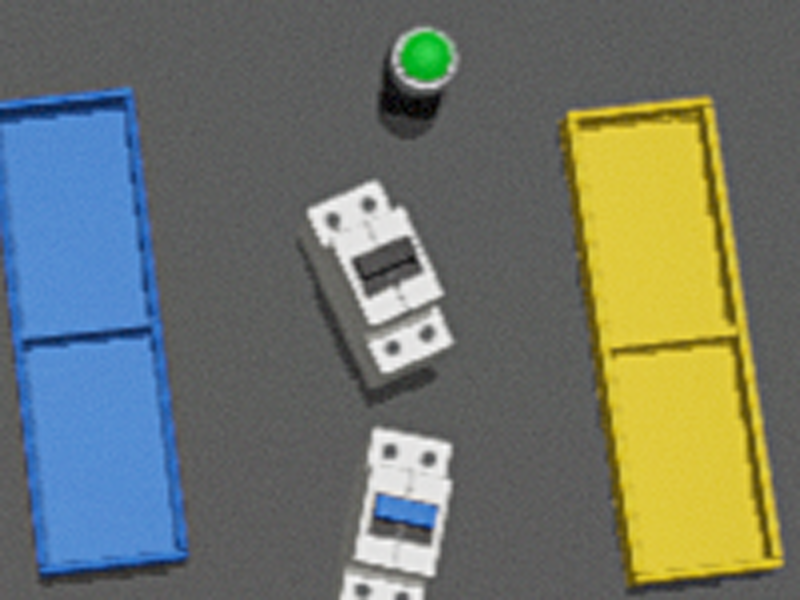

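```bash
cat > meas.py <<'E'
from h import *
L=lambda *p:[(135+(x+.5)/4-.5,115+(y+.5)/4-.5) for x,y in p]
Rr=lambda *p:[(300+(x+.5)/4-.5,118+(y+.5)/4-.5) for x,y in p]
def rect(n,p,z):
    w=px2w("top",p,z);c=w.mean(0)
    e1=(w[1]-w[0]+w[2]-w[3])/2;e2=(w[3]-w[0]+w[2]-w[1])/2  # e1 across, e2 long
    print(n,c.round(4),np.linalg.norm(e1).round(4),np.linalg.norm(e2).round(4),"ang across",np.arctan2(e1[1],e1[0]).round(3),"long",np.arctan2(e2[1],e2[0]).round(3))
    return c
rect("white",L((86,37),(233,45),(192,517),(38,506)),.02)
rect("blue",Rr((-10,106),(132,89),(187,559),(40,575)),.02)
rect("yellow",Rr((566,112),(712,98),(783,565),(630,585)),.02)
rect("relay",L((345,516),(418,499),(435,572),(362,589)),.058)
rect("black foot",Rr((307,210),(380,180),(452,342),(378,375)),.044)
rect("black sh",Rr((331,237),(403,208),(443,297),(372,326)),.066)
rect("blue sh",Rr((365,467),(448,478),(437,577),(355,562)),.066)
print("red",px2w("top",L((464,277)),.052),px2w("top",L((463,274)),.06))
print("green",px2w("top",Rr((425,58)),.052),px2w("top",Rr((427,54)),.06))
print("jar",px2w("top",L((395,82)),.052))
E
python3 meas.py
python3 - <<'E'
import cv2
im=cv2.imread("pics/top0.png")
cv2.imwrite("pics/B.png",cv2.resize(im[205:285,360:460],None,fx=6,fy=6,interpolation=cv2.INTER_CUBIC))
E
```

```text
white [0.5726 0.2739] 0.0712 0.2277 ang across -1.634 long 3.08
blue [ 0.5402 -0.0143] 0.0688 0.227 ang across -1.454 long -3.035
yellow [ 0.5368 -0.2918] 0.0719 0.2278 ang across -1.455 long -3.036
relay [0.4394 0.1478] 0.0336 0.0341 ang across -1.338 long -2.899
black foot [ 0.5606 -0.1496] 0.0376 0.0838 ang across -1.16 long -2.752
black sh [ 0.5601 -0.1502] 0.0356 0.045 ang across -1.179 long -2.738
blue sh [ 0.4436 -0.1542] 0.0375 0.0443 ang across -1.726 long 3.015
red [[0.5637 0.1167]] [[0.5633 0.1164]]
green [[ 0.663  -0.1718]] [[ 0.6624 -0.1715]]
jar [[0.6563 0.15  ]]
```

View pics/B.png

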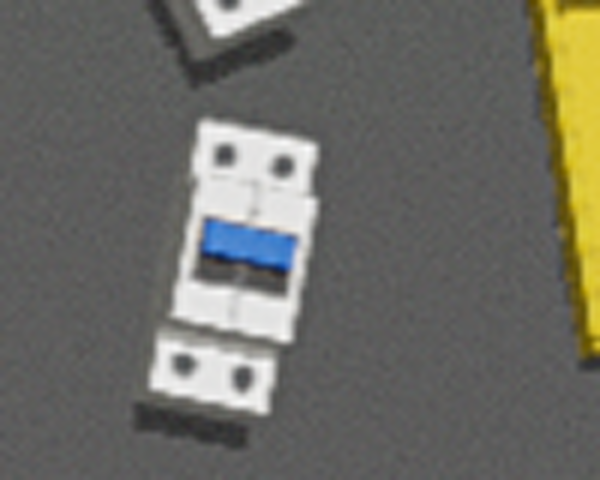

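```bash
cat > plan.py <<'E'
import sys,json
from h import *
def plan(wps,start=None,step=.045,rot=.14):
    """wps: (x,y,z,yaw,grip[,hold rows]); prints jog rows in calls of 5, from start or the measured pose"""
    o=ctrl.get_obs()
    x,y,z,w=start or [*o["ee_pos"],o["eef_rot"][2]]
    rows=[]
    for X,Y,Z,W,g,*hold in wps:
        w=(w-W+np.pi)%(2*np.pi)-np.pi+W
        n=max(1,int(np.ceil(max(np.linalg.norm([X-x,Y-y,Z-z])/step,abs(W-w)/rot))))
        for i in range(n,0,-1):
            d=np.array([X-x,Y-y])/i
            c,s=np.cos(w),np.sin(w)
            tx,ty,tz=np.round([d@[c,s],d@[s,-c],(z-Z)/i],3); r=round((w-W)/i,2)
            x+=tx*c+ty*s;y+=tx*s-ty*c;z-=tz;w-=r
            rows.append([float(tx),float(ty),float(tz),0,0,float(r),g])
        rows+=[[0]*6+[g]]*(hold[0] if hold else 0)
    for i in range(0,len(rows),5):print(json.dumps(rows[i:i+5]))
    print("end",np.round([x,y,z,w],4), "meas",np.round([*o["ee_pos"],*o["eef_rot"]],3),"t",o["time_s"])
E
python3 - <<'E'
from plan import *
import numpy as np
w=px2w("top",[(360+(x+.5)/6-.5,205+(y+.5)/6-.5) for x,y in ((199,118),(318,142),(269,414),(149,390))],.044);print(w.mean(0),np.arctan2(*(w[2]+w[3]-w[0]-w[1])[::-1]))
plan([(.4395,.148,.12,3.384,.3),(.4395,.148,.022,3.384,.3,1)])
E
```

```text
[ 0.444425 -0.155   ] 2.943392588684195
[[-0.034, -0.024, 0.008, 0, 0, -0.07, 0.3], [-0.033, -0.026, 0.009, 0, 0, -0.06, 0.3], [-0.031, -0.028, 0.008, 0, 0, -0.07, 0.3], [-0.029, -0.03, 0.009, 0, 0, -0.06, 0.3], [-0.027, -0.032, 0.008, 0, 0, -0.07, 0.3]]
[[-0.025, -0.034, 0.009, 0, 0, -0.06, 0.3], [-0.023, -0.035, 0.008, 0, 0, -0.07, 0.3], [-0.02, -0.037, 0.009, 0, 0, -0.06, 0.3], [-0.018, -0.038, 0.008, 0, 0, -0.07, 0.3], [-0.015, -0.039, 0.009, 0, 0, -0.06, 0.3]]
[[-0.0, 0.0, 0.033, 0, 0, -0.0, 0.3], [-0.0, 0.0, 0.032, 0, 0, -0.0, 0.3], [-0.0, 0.0, 0.033, 0, 0, -0.0, 0.3], [0, 0, 0, 0, 0, 0, 0.3]]
end [0.4393 0.1479 0.0219 3.3818] meas [ 0.219  0.504  0.205 -3.14  -0.     2.732] t 0.1
```

jog_arm:
  motion:
    - [-0.034,-0.024,0.008,0,0,-0.07,0.3]
    - [-0.033,-0.026,0.009,0,0,-0.06,0.3]
    - [-0.031,-0.028,0.008,0,0,-0.07,0.3]
    - [-0.029,-0.03,0.009,0,0,-0.06,0.3]
    - [-0.027,-0.032,0.008,0,0,-0.07,0.3]
  squeeze: 20

```text
time_s: 0.6
ee_pos: [0.3297, 0.3253, 0.1629]
eef_rot: [-3.141, -0.0, 3.065]
force: [0.2, 0.6, -0.6]
grip_width: 0.0616
grip_force: 0.0
```

jog_arm:
  motion:
    - [-0.025,-0.034,0.009,0,0,-0.06,0.3]
    - [-0.023,-0.035,0.008,0,0,-0.07,0.3]
    - [-0.02,-0.037,0.009,0,0,-0.06,0.3]
    - [-0.018,-0.038,0.008,0,0,-0.07,0.3]
    - [-0.015,-0.039,0.009,0,0,-0.06,0.3]

```text
time_s: 1.1
ee_pos: [0.4401, 0.1465, 0.1201]
eef_rot: [3.142, 0.0, -2.899]
force: [0.5, 0.9, 0.2]
grip_width: 0.0611
grip_force: 0.0
```

jog_arm:
  motion:
    - [0,0,0,0,0,0,0.3]
    - [0,0,0,0,0,0,0.3]
    - [0,0,0,0,0,0,0.3]

```text
time_s: 1.4
ee_pos: [0.4391, 0.1488, 0.1206]
eef_rot: [3.141, -0.0, -2.901]
force: [0.1, 0.7, -0.2]
grip_width: 0.0608
grip_force: 0.0
```

```bash
python3 - <<'E'
from plan import *
p=[]
c,s=np.cos(.2426),np.sin(.2426)
p=[(.4395+a*c-b*s,.148+a*s+b*c,.058) for a in(-.017,.017) for b in(-.017,.017)]
q=w2px("wrist",p)
im=ctrl.camera("wrist")[:,:,::-1].copy()
for u in q: cv2.circle(im,tuple(int(v) for v in u.round()),3,(255,0,255),-1)
cv2.imwrite("pics/w1.png",im)
E
```

```text
(no output)
```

View pics/w1.png

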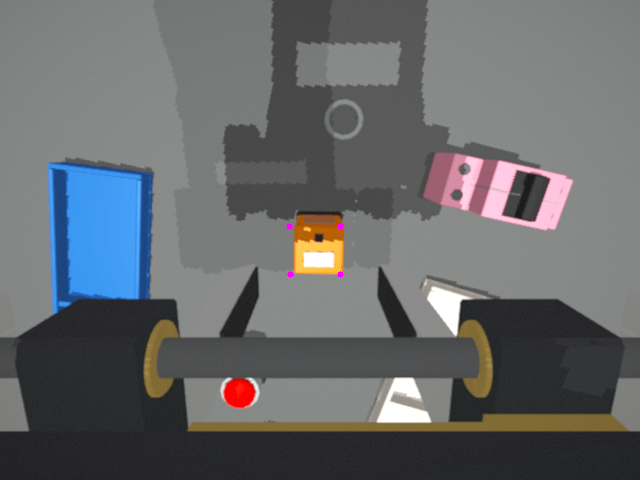

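jog_arm:
  motion:
    - [0,0,0.033,0,0,0,0.3]
    - [0,0,0.033,0,0,0,0.3]
    - [0,0,0.032,0,0,0,0.3]
    - [0,0,0,0,0,0,0.3]
    - [0,0,0,0,0,0,-0.5]

```text
time_s: 1.95
ee_pos: [0.4394, 0.1488, 0.0232]
eef_rot: [3.142, -0.0, -2.9]
force: [-0.2, 0.1, 0.6]
grip_width: 0.0564
grip_force: 0.0
```

jog_arm:
  motion:
    - [0,0,0,0,0,0,-0.5]
    - [0,0,0,0,0,0,-0.5]
    - [0,0,0,0,0,0,-0.5]

```text
time_s: 2.25
ee_pos: [0.44, 0.1484, 0.0236]
eef_rot: [3.142, 0.002, -2.901]
force: [-1.2, -0.2, 6.5]
grip_width: 0.034
grip_force: 20.0
```

```bash
python3 - <<'E'
from plan import *
o=ctrl.get_obs();x,y,z=o["ee_pos"]
print(o["grip_width"],o["grip_force"])
plan([(x,y,z+.07,3.384,-.5),(.5167,.2773,z+.07,3.08,-.5,1),(.5167,.2773,z+.005,3.08,-.5,1)])
E
```

```text
0.033950401064294124 19.999381005764008
[[0.0, 0.0, -0.035, 0, 0, -0.0, -0.5], [0.0, 0.0, -0.035, 0, 0, -0.0, -0.5], [-0.026, 0.027, 0.0, 0, 0, 0.08, -0.5], [-0.024, 0.029, 0.0, 0, 0, 0.07, -0.5], [-0.022, 0.03, 0.0, 0, 0, 0.08, -0.5]]
[[-0.02, 0.032, 0.0, 0, 0, 0.07, -0.5], [0, 0, 0, 0, 0, 0, -0.5], [0.0, 0.0, 0.032, 0, 0, 0.0, -0.5], [0.0, 0.0, 0.033, 0, 0, 0.0, -0.5], [0, 0, 0, 0, 0, 0, -0.5]]
end [0.5168 0.2773 0.0286 3.0818] meas [ 4.400e-01  1.480e-01  2.400e-02  3.142e+00  2.000e-03 -2.901e+00] t 2.25
```

jog_arm:
  motion:
    - [0,0,-0.035,0,0,0,-0.5]
    - [0,0,-0.035,0,0,0,-0.5]
    - [-0.026,0.027,0,0,0,0.08,-0.5]
    - [-0.024,0.029,0,0,0,0.07,-0.5]
    - [-0.022,0.03,0,0,0,0.08,-0.5]

```text
time_s: 2.75
ee_pos: [0.4974, 0.2461, 0.0935]
eef_rot: [3.141, 0.001, -3.135]
force: [0.5, 0.1, -0.5]
grip_width: 0.0339
grip_force: 20.0
```

jog_arm:
  motion:
    - [-0.02,0.032,0,0,0,0.07,-0.5]
    - [0,0,0,0,0,0,-0.5]
    - [0,0,0.02,0,0,0,-0.5]
    - [0,0,0.02,0,0,0,-0.5]
    - [0,0,0,0,0,0,-0.5]

```text
time_s: 3.25
ee_pos: [0.5148, 0.276, 0.0504]
eef_rot: [-3.14, -0.004, 3.082]
force: [-0.4, -1.0, -1.2]
grip_width: 0.0342
grip_force: 20.0
```

jog_arm:
  motion:
    - [0,0,0.012,0,0,0,-0.5]
    - [0,0,0.01,0,0,0,-0.5]
    - [0,0,0,0,0,0,-0.5]

```text
time_s: 3.55
ee_pos: [0.5157, 0.2767, 0.0294]
eef_rot: [-3.141, -0.001, 3.082]
force: [-0.1, 0.8, -0.6]
grip_width: 0.034
grip_force: 20.0
```

jog_arm:
  motion:
    - [0,0,0,0,0,0,0.3]
    - [0,0,0,0,0,0,0.3]
    - [0,0,-0.02,0,0,0,0.3]
    - [0,0,-0.04,0,0,0,0.3]
    - [0,0,-0.03,0,0,0,0.3]

```text
time_s: 4.05
ee_pos: [0.5165, 0.2772, 0.1229]
eef_rot: [3.141, 0.001, 3.082]
force: [-0.4, 0.1, 0.6]
grip_width: 0.061
grip_force: 0.0
```

```bash
python3 - <<'E'
from plan import *
plan([(.5635,.1165,.12,3.0,.2,1),(.5635,.1165,.026,3.0,.2,1),(.5635,.1165,.026,3.0,-.6,3)])
E
```

```text
[[-0.014, -0.039, 0.001, 0, 0, 0.02, 0.2], [-0.015, -0.039, 0.001, 0, 0, 0.02, 0.2], [-0.016, -0.039, 0.0, 0, 0, 0.02, 0.2], [-0.016, -0.039, 0.001, 0, 0, 0.02, 0.2], [0, 0, 0, 0, 0, 0, 0.2]]
[[-0.0, 0.0, 0.031, 0, 0, 0.0, 0.2], [-0.0, 0.0, 0.031, 0, 0, 0.0, 0.2], [-0.0, 0.0, 0.032, 0, 0, 0.0, 0.2], [0, 0, 0, 0, 0, 0, 0.2], [-0.0, 0.0, -0.0, 0, 0, 0.0, -0.6]]
[[0, 0, 0, 0, 0, 0, -0.6], [0, 0, 0, 0, 0, 0, -0.6], [0, 0, 0, 0, 0, 0, -0.6]]
end [0.5633 0.1163 0.0259 3.0018] meas [5.170e-01 2.770e-01 1.230e-01 3.141e+00 1.000e-03 3.082e+00] t 4.05
```

jog_arm:
  motion:
    - [-0.014,-0.039,0.001,0,0,0.02,0.2]
    - [-0.015,-0.039,0.001,0,0,0.02,0.2]
    - [-0.016,-0.039,0,0,0,0.02,0.2]
    - [-0.016,-0.039,0.001,0,0,0.02,0.2]
    - [0,0,0,0,0,0,0.2]

```text
time_s: 4.55
ee_pos: [0.5641, 0.1121, 0.118]
eef_rot: [-3.141, 0.001, 2.997]
force: [-0.7, -0.0, 0.1]
grip_width: 0.0566
grip_force: 0.0
```

jog_arm:
  motion:
    - [0,0,0.031,0,0,0,0.2]
    - [0,0,0.031,0,0,0,0.2]
    - [0,0,0.032,0,0,0,0.2]
    - [0,0,0,0,0,0,0.2]
    - [0,0,0,0,0,0,-0.6]

```text
time_s: 5.05
ee_pos: [0.5633, 0.1166, 0.0244]
eef_rot: [3.141, 0.0, 3.002]
force: [1.0, -0.2, 0.4]
grip_width: 0.0514
grip_force: 0.0
```

jog_arm:
  motion:
    - [0,0,0,0,0,0,-0.6]
    - [0,0,0,0,0,0,-0.6]
    - [0,0,0,0,0,0,-0.6]

```text
time_s: 5.35
ee_pos: [0.564, 0.1165, 0.0255]
eef_rot: [3.141, 0.003, 3.002]
force: [-3.1, -1.8, 7.5]
grip_width: 0.0291
grip_force: 46.7
```

```bash
python3 - <<'E'
from plan import *
o=ctrl.get_obs();x,y,z=o["ee_pos"]
print(o["grip_width"],o["grip_force"])
plan([(x,y,z+.11,3.0,-.6),(.4811,-.2977,z+.11,3.0,-.6,1),(.4811,-.2977,z+.005,3.0,-.6,1)],step=.04)
E
```

```text
0.029093582110895026 46.65352248586714
[[0.0, 0.0, -0.037, 0, 0, 0.0, -0.6], [0.0, 0.0, -0.037, 0, 0, 0.0, -0.6], [0.0, 0.0, -0.036, 0, 0, 0.0, -0.6], [0.002, -0.038, 0.0, 0, 0, 0.0, -0.6], [0.002, -0.038, 0.0, 0, 0, 0.0, -0.6]]
[[0.002, -0.038, 0.0, 0, 0, 0.0, -0.6], [0.002, -0.038, 0.0, 0, 0, 0.0, -0.6], [0.002, -0.039, 0.0, 0, 0, 0.0, -0.6], [0.002, -0.038, 0.0, 0, 0, 0.0, -0.6], [0.002, -0.039, 0.0, 0, 0, 0.0, -0.6]]
[[0.003, -0.038, 0.0, 0, 0, 0.0, -0.6], [0.002, -0.039, 0.0, 0, 0, 0.0, -0.6], [0.003, -0.038, 0.0, 0, 0, 0.0, -0.6], [0.002, -0.039, 0.0, 0, 0, 0.0, -0.6], [0, 0, 0, 0, 0, 0, -0.6]]
[[0.0, 0.0, 0.035, 0, 0, 0.0, -0.6], [0.0, 0.0, 0.035, 0, 0, 0.0, -0.6], [0.0, 0.0, 0.035, 0, 0, 0.0, -0.6], [0, 0, 0, 0, 0, 0, -0.6]]
end [ 0.4815 -0.298   0.0305  3.0019] meas [5.640e-01 1.160e-01 2.500e-02 3.141e+00 3.000e-03 3.002e+00] t 5.35
```

jog_arm:
  motion:
    - [0,0,-0.037,0,0,0,-0.6]
    - [0,0,-0.037,0,0,0,-0.6]
    - [0,0,-0.036,0,0,0,-0.6]
    - [0.002,-0.038,0,0,0,0,-0.6]
    - [0.002,-0.038,0,0,0,0,-0.6]

```text
time_s: 5.85
ee_pos: [0.5487, 0.0411, 0.1353]
eef_rot: [3.141, 0.003, 3.004]
force: [0.8, -0.5, 0.0]
grip_width: 0.0293
grip_force: 47.9
```

jog_arm:
  motion:
    - [0.002,-0.038,0,0,0,0,-0.6]
    - [0.002,-0.038,0,0,0,0,-0.6]
    - [0.002,-0.039,0,0,0,0,-0.6]
    - [0.002,-0.038,0,0,0,0,-0.6]
    - [0.002,-0.039,0,0,0,0,-0.6]

```text
time_s: 6.35
ee_pos: [0.5114, -0.1487, 0.1343]
eef_rot: [-3.141, 0.001, 3.002]
force: [0.8, -0.2, -0.2]
grip_width: 0.0294
grip_force: 47.9
```

jog_arm:
  motion:
    - [0.003,-0.038,0,0,0,0,-0.6]
    - [0.002,-0.039,0,0,0,0,-0.6]
    - [0.003,-0.038,0,0,0,0,-0.6]
    - [0.002,-0.039,0,0,0,0,-0.6]
    - [0,0,0,0,0,0,-0.6]

```text
time_s: 6.85
ee_pos: [0.4794, -0.302, 0.1341]
eef_rot: [-3.141, 0.001, 2.998]
force: [0.7, 0.8, -1.4]
grip_width: 0.0293
grip_force: 47.9
```

```bash
python3 - <<'E'
from plan import *
cv2.imwrite("pics/w2.png",ctrl.camera("scene")[100:400,100:500,::-1].repeat(2,0).repeat(2,1))
plan([(.4811,-.2977,.06,3.0,-.6,1),(.4811,-.2977,.0305,3.0,-.6,1)])
E
```

```text
[[-0.0, 0.001, 0.037, 0, 0, -0.0, -0.6], [-0.001, 0.001, 0.037, 0, 0, -0.0, -0.6], [0, 0, 0, 0, 0, 0, -0.6], [0.0, 0.0, 0.029, 0, 0, -0.0, -0.6], [0, 0, 0, 0, 0, 0, -0.6]]
end [ 0.4811 -0.2982  0.0309  2.9989] meas [ 4.800e-01 -3.000e-01  1.340e-01 -3.141e+00  1.000e-03  2.999e+00] t 6.9
```

View pics/w2.png

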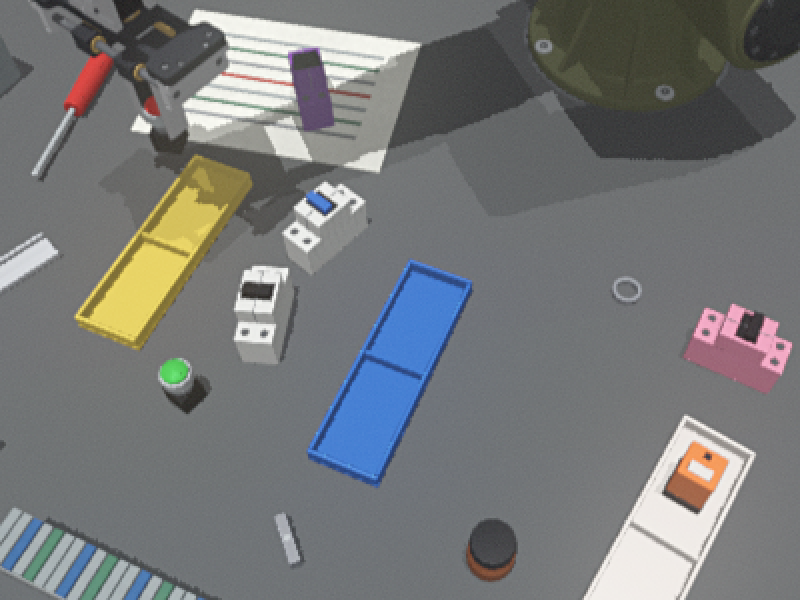

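The picture shows the relay standing upright in the white tray's near bay (crop 695,475) and the red lamp held above the yellow tray.

jog_arm:
  motion:
    - [0,0,0.037,0,0,0,-0.6]
    - [0,0,0.037,0,0,0,-0.6]
    - [0,0,0.015,0,0,0,-0.6]
    - [0,0,0.014,0,0,0,-0.6]
    - [0,0,0,0,0,0,-0.6]

```text
time_s: 7.4
ee_pos: [0.481, -0.298, 0.0306]
eef_rot: [-3.141, 0.001, 3.002]
force: [0.4, -1.0, -1.2]
grip_width: 0.0293
grip_force: 48.7
```

jog_arm:
  motion:
    - [0,0,0,0,0,0,0.2]
    - [0,0,0,0,0,0,0.2]
    - [0,0,-0.02,0,0,0,0.2]
    - [0,0,-0.04,0,0,0,0.2]
    - [0,0,-0.04,0,0,0,0.2]

```text
time_s: 7.9
ee_pos: [0.4802, -0.2982, 0.1321]
eef_rot: [3.141, -0.0, 3.002]
force: [0.0, 0.2, 0.5]
grip_width: 0.0566
grip_force: 0.0
```

```bash
python3 - <<'E'
from plan import *
plan([(.444,-.1546,.13,2.955,.3,1),(.444,-.1546,.036,2.955,.3,1),(.444,-.1546,.036,2.955,-.5,3)],step=.04)
E
```

```text
[[0.014, 0.034, 0.001, 0, 0, 0.01, 0.3], [0.014, 0.034, 0.0, 0, 0, 0.01, 0.3], [0.015, 0.034, 0.001, 0, 0, 0.01, 0.3], [0.015, 0.034, 0.0, 0, 0, 0.02, 0.3], [0, 0, 0, 0, 0, 0, 0.3]]
[[-0.0, 0.0, 0.031, 0, 0, -0.0, 0.3], [-0.0, 0.0, 0.032, 0, 0, -0.0, 0.3], [-0.0, 0.0, 0.031, 0, 0, -0.0, 0.3], [0, 0, 0, 0, 0, 0, 0.3], [-0.0, 0.0, 0.0, 0, 0, -0.0, -0.5]]
[[0, 0, 0, 0, 0, 0, -0.5], [0, 0, 0, 0, 0, 0, -0.5], [0, 0, 0, 0, 0, 0, -0.5]]
end [ 0.4439 -0.1549  0.0361  2.9518] meas [ 0.48  -0.298  0.132  3.141 -0.     3.002] t 7.9
```

jog_arm:
  motion:
    - [0.014,0.034,0.001,0,0,0.01,0.3]
    - [0.014,0.034,0,0,0,0.01,0.3]
    - [0.015,0.034,0.001,0,0,0.01,0.3]
    - [0.015,0.034,0,0,0,0.02,0.3]
    - [0,0,0,0,0,0,0.3]
  squeeze: 30

```text
time_s: 8.4
ee_pos: [0.4435, -0.1522, 0.1293]
eef_rot: [3.141, 0.001, 2.954]
force: [-0.3, -0.6, -0.6]
grip_width: 0.0614
grip_force: 0.0
```

jog_arm:
  motion:
    - [0,0,0.031,0,0,0,0.3]
    - [0,0,0.032,0,0,0,0.3]
    - [0,0,0.031,0,0,0,0.3]
    - [0,0,0,0,0,0,0.3]
    - [0,0,0,0,0,0,-0.5]

```text
time_s: 8.9
ee_pos: [0.4445, -0.1555, 0.0354]
eef_rot: [-3.141, 0.0, 2.952]
force: [-0.4, 0.8, 0.0]
grip_width: 0.0562
grip_force: 0.0
```

jog_arm:
  motion:
    - [0,0,0,0,0,0,-0.5]
    - [0,0,0,0,0,0,-0.5]
    - [0,0,0,0,0,0,-0.5]

```text
time_s: 9.2
ee_pos: [0.4447, -0.1554, 0.0357]
eef_rot: [-3.141, 0.002, 2.952]
force: [-1.5, 1.4, 8.4]
grip_width: 0.0359
grip_force: 29.9
```

```bash
python3 - <<'E'
from plan import *
o=ctrl.get_obs();x,y,z=o["ee_pos"]
print(o["grip_width"],o["grip_force"])
plan([(x,y,z+.07,2.953,-.5),(.4845,-.0203,z+.07,3.248,-.5,1),(.4845,-.0203,z+.005,3.248,-.5,1)],step=.04)
E
```

```text
0.03585397909385372 29.87942174077034
[[0.0, 0.0, -0.035, 0, 0, -0.0, -0.5], [0.0, 0.0, -0.035, 0, 0, -0.0, -0.5], [-0.003, 0.035, 0.0, 0, 0, -0.07, -0.5], [-0.006, 0.035, 0.0, 0, 0, -0.08, -0.5], [-0.009, 0.034, 0.0, 0, 0, -0.07, -0.5]]
[[-0.011, 0.033, 0.0, 0, 0, -0.08, -0.5], [0, 0, 0, 0, 0, 0, -0.5], [0.0, 0.0, 0.032, 0, 0, 0.0, -0.5], [0.0, 0.0, 0.033, 0, 0, 0.0, -0.5], [0, 0, 0, 0, 0, 0, -0.5]]
end [ 0.4848 -0.0206  0.0407  3.2519] meas [ 4.450e-01 -1.550e-01  3.600e-02 -3.141e+00  2.000e-03  2.952e+00] t 9.2
```

jog_arm:
  motion:
    - [0,0,-0.035,0,0,0,-0.5]
    - [0,0,-0.035,0,0,0,-0.5]
    - [-0.003,0.035,0,0,0,-0.07,-0.5]
    - [-0.006,0.035,0,0,0,-0.08,-0.5]
    - [-0.009,0.034,0,0,0,-0.07,-0.5]

```text
time_s: 9.7
ee_pos: [0.4744, -0.0525, 0.1052]
eef_rot: [-3.141, 0.001, -3.109]
force: [0.6, -0.9, -2.3]
grip_width: 0.0359
grip_force: 29.9
```

jog_arm:
  motion:
    - [-0.011,0.033,0,0,0,-0.08,-0.5]
    - [0,0,0,0,0,0,-0.5]
    - [0,0,0,0,0,0,-0.5]
    - [0,0,0.02,0,0,0,-0.5]
    - [0,0,0,0,0,0,-0.5]

```text
time_s: 10.2
ee_pos: [0.4828, -0.0211, 0.0829]
eef_rot: [3.141, -0.003, -3.033]
force: [0.5, -0.4, -1.5]
grip_width: 0.0355
grip_force: 29.9
```

jog_arm:
  motion:
    - [0,0,0.02,0,0,0,-0.5]
    - [0,0,0.013,0,0,0,-0.5]
    - [0,0,0.012,0,0,0,-0.5]
    - [0,0,0,0,0,0,-0.5]

```text
time_s: 10.6
ee_pos: [0.484, -0.0205, 0.0388]
eef_rot: [3.141, -0.001, -3.032]
force: [0.5, 0.5, -2.2]
grip_width: 0.0359
grip_force: 30.0
```

jog_arm:
  motion:
    - [0,0,0,0,0,0,-0.5]
    - [0,0,0,0,0,0,0.3]
    - [0,0,0,0,0,0,0.3]
    - [0,0,-0.04,0,0,0,0.3]
    - [0,0,-0.045,0,0,0,0.3]

```text
time_s: 11.1
ee_pos: [0.4833, -0.0202, 0.1248]
eef_rot: [3.141, -0.003, -3.031]
force: [0.7, 0.3, 1.0]
grip_width: 0.0605
grip_force: 0.0
```

```bash
python3 - <<'E'
from plan import *
plan([(.5603,-.1499,.12,3.538,.3,1),(.5603,-.1499,.036,3.538,.3,1),(.5603,-.1499,.036,3.538,-.5,3)],step=.04)
E
```

```text
[[-0.016, -0.034, 0.001, 0, 0, -0.07, 0.3], [-0.013, -0.035, 0.001, 0, 0, -0.07, 0.3], [-0.01, -0.036, 0.001, 0, 0, -0.07, 0.3], [-0.008, -0.038, 0.002, 0, 0, -0.08, 0.3], [0, 0, 0, 0, 0, 0, 0.3]]
[[-0.0, 0.0, 0.028, 0, 0, 0.0, 0.3], [-0.0, 0.0, 0.028, 0, 0, 0.0, 0.3], [-0.0, 0.0, 0.028, 0, 0, 0.0, 0.3], [0, 0, 0, 0, 0, 0, 0.3], [-0.0, 0.0, -0.0, 0, 0, 0.0, -0.5]]
[[0, 0, 0, 0, 0, 0, -0.5], [0, 0, 0, 0, 0, 0, -0.5], [0, 0, 0, 0, 0, 0, -0.5]]
end [ 0.5601 -0.1503  0.0358  3.5418] meas [ 4.830e-01 -2.000e-02  1.250e-01  3.141e+00 -3.000e-03 -3.031e+00] t 11.1
```

jog_arm:
  motion:
    - [-0.016,-0.034,0.001,0,0,-0.07,0.3]
    - [-0.013,-0.035,0.001,0,0,-0.07,0.3]
    - [-0.01,-0.036,0.001,0,0,-0.07,0.3]
    - [-0.008,-0.038,0.002,0,0,-0.08,0.3]
    - [0,0,0,0,0,0,0.3]

```text
time_s: 11.6
ee_pos: [0.5621, -0.1537, 0.1191]
eef_rot: [-3.141, 0.0, -2.742]
force: [0.7, 0.2, 0.1]
grip_width: 0.0613
grip_force: 0.0
```

jog_arm:
  motion:
    - [0,0,0.028,0,0,0,0.3]
    - [0,0,0.028,0,0,0,0.3]
    - [0,0,0.028,0,0,0,0.3]
    - [0,0,0,0,0,0,0.3]
    - [0,0,0,0,0,0,-0.5]

```text
time_s: 12.1
ee_pos: [0.5611, -0.1501, 0.0363]
eef_rot: [-3.142, 0.0, -2.741]
force: [-1.2, 0.3, 0.4]
grip_width: 0.0563
grip_force: 0.0
```

jog_arm:
  motion:
    - [0,0,0,0,0,0,-0.5]
    - [0,0,0,0,0,0,-0.5]
    - [0,0,0,0,0,0,-0.5]

```text
time_s: 12.4
ee_pos: [0.5615, -0.1504, 0.0367]
eef_rot: [-3.14, 0.001, -2.741]
force: [-1.6, 1.9, 6.5]
grip_width: 0.0359
grip_force: 29.9
```

```bash
python3 - <<'E'
from plan import *
o=ctrl.get_obs();x,y,z=o["ee_pos"]
print(o["grip_width"],o["grip_force"])
plan([(x,y,z+.07,3.54,-.5),(.5959,-.0083,z+.07,3.248,-.5,2),(.5959,-.0083,z+.004,3.248,-.5,1)],step=.04)
E
```

```text
0.03590598237120916 29.90834073163569
[[0.0, 0.0, -0.035, 0, 0, 0.0, -0.5], [0.0, 0.0, -0.035, 0, 0, 0.0, -0.5], [-0.022, 0.029, 0.0, 0, 0, 0.07, -0.5], [-0.02, 0.031, 0.0, 0, 0, 0.07, -0.5], [-0.017, 0.032, 0.0, 0, 0, 0.08, -0.5]]
[[-0.015, 0.034, 0.0, 0, 0, 0.07, -0.5], [0, 0, 0, 0, 0, 0, -0.5], [0, 0, 0, 0, 0, 0, -0.5], [0.0, -0.0, 0.033, 0, 0, 0.0, -0.5], [0.0, -0.0, 0.033, 0, 0, 0.0, -0.5]]
[[0, 0, 0, 0, 0, 0, -0.5]]
end [ 0.5962 -0.0079  0.0407  3.2518] meas [ 5.620e-01 -1.500e-01  3.700e-02 -3.140e+00  1.000e-03 -2.741e+00] t 12.4
```

jog_arm:
  motion:
    - [0,0,-0.035,0,0,0,-0.5]
    - [0,0,-0.035,0,0,0,-0.5]
    - [-0.022,0.029,0,0,0,0.07,-0.5]
    - [-0.02,0.031,0,0,0,0.07,-0.5]
    - [-0.017,0.032,0,0,0,0.08,-0.5]

```text
time_s: 12.9
ee_pos: [0.5871, -0.0428, 0.1059]
eef_rot: [-3.141, 0.0, -2.965]
force: [0.5, -0.0, -2.7]
grip_width: 0.0357
grip_force: 29.9
```

jog_arm:
  motion:
    - [-0.015,0.034,0,0,0,0.07,-0.5]
    - [0,0,0,0,0,0,-0.5]
    - [0,0,0,0,0,0,-0.5]
    - [0,0,0.02,0,0,0,-0.5]
    - [0,0,0,0,0,0,-0.5]

```text
time_s: 13.4
ee_pos: [0.5943, -0.0088, 0.0834]
eef_rot: [3.141, -0.004, -3.032]
force: [-1.3, 0.3, -3.3]
grip_width: 0.0358
grip_force: 29.9
```

jog_arm:
  motion:
    - [0,0,0.02,0,0,0,-0.5]
    - [0,0,0.014,0,0,0,-0.5]
    - [0,0,0.012,0,0,0,-0.5]
    - [0,0,0,0,0,0,-0.5]

```text
time_s: 13.8
ee_pos: [0.5957, -0.0081, 0.039]
eef_rot: [3.141, -0.0, -3.032]
force: [0.5, 0.0, -2.3]
grip_width: 0.0357
grip_force: 30.0
```

jog_arm:
  motion:
    - [0,0,0,0,0,0,-0.5]
    - [0,0,0,0,0,0,0.3]
    - [0,0,0,0,0,0,0.3]
    - [0,0,-0.04,0,0,0,0.2]
    - [0,0,-0.045,0,0,0,0.2]

```text
time_s: 14.3
ee_pos: [0.5949, -0.0078, 0.1245]
eef_rot: [3.141, -0.003, -3.031]
force: [0.9, 0.8, 0.2]
grip_width: 0.0563
grip_force: 0.0
```

```bash
python3 - <<'E'
from plan import *
cv2.imwrite("pics/t2.png",cv2.resize(ctrl.camera("scene")[120:345,140:440,::-1],None,fx=2.6,fy=2.6))
plan([(.6627,-.1717,.12,3.25,.2,1),(.6627,-.1717,.026,3.25,.2,1),(.6627,-.1717,.026,3.25,-.6,3)],step=.04)
E
```

```text
[[-0.009, -0.034, 0.003, 0, 0, 0.0, 0.2], [-0.009, -0.034, 0.003, 0, 0, 0.0, 0.2], [-0.009, -0.034, 0.003, 0, 0, 0.0, 0.2], [-0.01, -0.034, 0.002, 0, 0, 0.0, 0.2], [-0.009, -0.034, 0.003, 0, 0, 0.0, 0.2]]
[[0, 0, 0, 0, 0, 0, 0.2], [-0.0, 0.0, 0.031, 0, 0, 0.0, 0.2], [-0.0, 0.0, 0.031, 0, 0, 0.0, 0.2], [-0.0, 0.0, 0.032, 0, 0, 0.0, 0.2], [0, 0, 0, 0, 0, 0, 0.2]]
[[-0.0, 0.0, -0.0, 0, 0, 0.0, -0.6], [0, 0, 0, 0, 0, 0, -0.6], [0, 0, 0, 0, 0, 0, -0.6], [0, 0, 0, 0, 0, 0, -0.6]]
end [ 0.6626 -0.1719  0.0256  3.2519] meas [ 0.598 -0.008  0.134 -3.14   0.009 -3.031] t 14.35
```

View pics/t2.png

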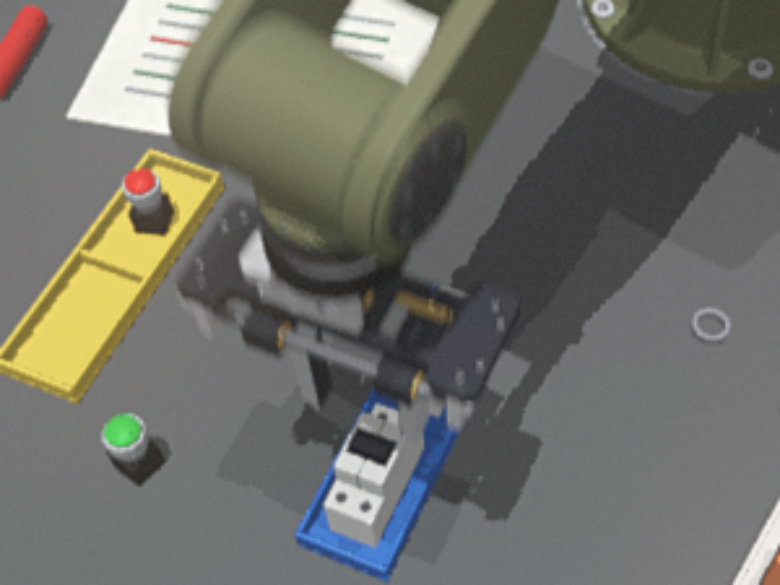

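Black breaker stands in the far bay of the blue tray and the red lamp in the near yellow bay. I'll go to the green lamp.

jog_arm:
  motion:
    - [-0.009,-0.034,0.001,0,0,0,0.2]
    - [-0.009,-0.034,0.001,0,0,0,0.2]
    - [-0.009,-0.034,0.001,0,0,0,0.2]
    - [-0.01,-0.034,0.001,0,0,0,0.2]
    - [-0.009,-0.034,0.001,0,0,0,0.2]
  squeeze: 20

```text
time_s: 14.85
ee_pos: [0.6606, -0.1732, 0.1197]
eef_rot: [-3.141, 0.001, -3.031]
force: [-0.3, 0.1, 0.5]
grip_width: 0.0561
grip_force: 0.0
```

jog_arm:
  motion:
    - [0,0,0,0,0,0,0.2]
    - [0,0,0,0,0,0,0.2]
    - [0,0,0,0,0,0,0.2]
    - [0,0,0,0,0,0,0.2]

```text
time_s: 15.25
ee_pos: [0.6601, -0.1707, 0.1198]
eef_rot: [-3.141, 0.0, -3.03]
force: [-0.4, -0.6, -0.0]
grip_width: 0.056
grip_force: 0.0
```

```bash
python3 - <<'E'
from plan import *
plan([(.6627,-.1717,.026,3.25,.2,1),(.6627,-.1717,.026,3.25,-.6,3)],step=.04)
E
```

```text
[[-0.001, -0.0, 0.031, 0, 0, 0.0, 0.2], [-0.001, -0.001, 0.031, 0, 0, 0.0, 0.2], [-0.0, -0.0, 0.032, 0, 0, 0.0, 0.2], [0, 0, 0, 0, 0, 0, 0.2], [-0.0, -0.0, -0.0, 0, 0, 0.0, -0.6]]
[[0, 0, 0, 0, 0, 0, -0.6], [0, 0, 0, 0, 0, 0, -0.6], [0, 0, 0, 0, 0, 0, -0.6]]
end [ 0.6622 -0.1715  0.0258  3.253 ] meas [ 0.66  -0.171  0.12  -3.141  0.    -3.03 ] t 15.25
```

jog_arm:
  motion:
    - [-0.001,0,0.031,0,0,0,0.2]
    - [-0.001,-0.001,0.031,0,0,0,0.2]
    - [0,0,0.032,0,0,0,0.2]
    - [0,0,0,0,0,0,0.2]
    - [0,0,0,0,0,0,-0.6]

```text
time_s: 15.75
ee_pos: [0.6624, -0.1721, 0.0264]
eef_rot: [-3.142, 0.0, -3.031]
force: [-0.1, -0.9, 0.2]
grip_width: 0.0514
grip_force: 0.0
```

jog_arm:
  motion:
    - [0,0,0,0,0,0,-0.6]
    - [0,0,0,0,0,0,-0.6]
    - [0,0,0,0,0,0,-0.6]

```text
time_s: 16.05
ee_pos: [0.6628, -0.1726, 0.0269]
eef_rot: [-3.141, 0.002, -3.031]
force: [0.1, 1.2, 6.4]
grip_width: 0.0297
grip_force: 20.0
```

```bash
python3 - <<'E'
from plan import *
o=ctrl.get_obs();x,y,z=o["ee_pos"]
print(o["grip_width"],o["grip_force"])
plan([(x,y,z+.07,3.253,-.6),(.5925,-.2859,z+.07,3.253,-.6,2),(.5925,-.2859,z+.005,3.253,-.6,1)],step=.04)
E
```

```text
0.029662199373833388 20.044144615530968
[[0.0, 0.0, -0.035, 0, 0, -0.0, -0.6], [0.0, 0.0, -0.035, 0, 0, -0.0, -0.6], [0.021, -0.026, 0.0, 0, 0, -0.0, -0.6], [0.02, -0.026, 0.0, 0, 0, -0.0, -0.6], [0.021, -0.026, 0.0, 0, 0, -0.0, -0.6]]
[[0.02, -0.027, 0.0, 0, 0, -0.0, -0.6], [0, 0, 0, 0, 0, 0, -0.6], [0, 0, 0, 0, 0, 0, -0.6], [0.0, 0.0, 0.032, 0, 0, -0.0, -0.6], [0.0, 0.0, 0.033, 0, 0, -0.0, -0.6]]
[[0, 0, 0, 0, 0, 0, -0.6]]
end [ 0.5928 -0.286   0.0319  3.2519] meas [ 6.630e-01 -1.730e-01  2.700e-02 -3.141e+00  2.000e-03 -3.031e+00] t 16.05
```

jog_arm:
  motion:
    - [0,0,-0.035,0,0,0,-0.6]
    - [0,0,-0.035,0,0,0,-0.6]
    - [0.021,-0.026,0,0,0,0,-0.6]
    - [0.02,-0.026,0,0,0,0,-0.6]
    - [0.021,-0.026,0,0,0,0,-0.6]

```text
time_s: 16.55
ee_pos: [0.6086, -0.2577, 0.0963]
eef_rot: [-3.141, 0.001, -3.031]
force: [0.5, 0.1, -0.3]
grip_width: 0.0295
grip_force: 20.1
```

jog_arm:
  motion:
    - [0.02,-0.027,0,0,0,0,-0.6]
    - [0,0,0,0,0,0,-0.6]
    - [0,0,0,0,0,0,-0.6]
    - [0,0,0.02,0,0,0,-0.6]
    - [0,0,0,0,0,0,-0.6]

```text
time_s: 17.05
ee_pos: [0.5918, -0.2843, 0.0733]
eef_rot: [3.139, -0.003, -3.03]
force: [-0.3, 0.4, -1.5]
grip_width: 0.0296
grip_force: 20.1
```

jog_arm:
  motion:
    - [0,0,0.02,0,0,0,-0.6]
    - [0,0,0.013,0,0,0,-0.6]
    - [0,0,0.012,0,0,0,-0.6]
    - [0,0,0,0,0,0,-0.6]
    - [0,0,0,0,0,0,-0.6]

```text
time_s: 17.55
ee_pos: [0.5924, -0.2857, 0.0304]
eef_rot: [3.142, -0.0, -3.031]
force: [-0.0, 0.2, -0.9]
grip_width: 0.0294
grip_force: 27.6
```

Release, rise and move clear of the view.

jog_arm:
  motion:
    - [0,0,0,0,0,0,0.2]
    - [0,0,0,0,0,0,0.2]
    - [0,0,0,0,0,0,0.2]
    - [0,0,-0.03,0,0,0,0.2]
    - [0,0,-0.04,0,0,0,0.2]

```text
time_s: 18.05
ee_pos: [0.5913, -0.2854, 0.0994]
eef_rot: [3.139, -0.003, -3.031]
force: [0.0, -0.1, 0.4]
grip_width: 0.0565
grip_force: 0.0
```

jog_arm:
  motion:
    - [0,0,-0.04,0,0,0,0.2]
    - [0,0,-0.04,0,0,0,0.2]
    - [0.03,-0.03,-0.02,0,0,0,0.2]
    - [0.03,-0.03,0,0,0,0,0.2]
    - [0.03,-0.03,0,0,0,0,0.2]

```text
time_s: 18.55
ee_pos: [0.5119, -0.3863, 0.2014]
eef_rot: [-3.14, 0.001, -3.031]
force: [-0.1, -0.5, -1.9]
grip_width: 0.0564
grip_force: 0.0
```

jog_arm:
  motion:
    - [0.03,-0.03,0,0,0,0,0.2]
    - [0.03,-0.03,0,0,0,0,0.2]
    - [0,0,0,0,0,0,0.2]
    - [0,0,0,0,0,0,0.2]

```text
time_s: 18.95
ee_pos: [0.4592, -0.4519, 0.2005]
eef_rot: [3.142, 0.0, -3.033]
force: [0.5, -0.1, -0.5]
grip_width: 0.0564
grip_force: 0.0
```

```bash
python3 - <<'E'
from h import *
a=ctrl.camera("scene")[110:420,80:480,::-1]; b=ctrl.camera("top")[110:310,130:530,::-1]
cv2.imwrite("pics/f1.png",cv2.resize(a,None,fx=1.9,fy=1.9));cv2.imwrite("pics/f2.png",cv2.resize(b,None,fx=2,fy=2))
E
```

```text
(no output)
```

View pics/f1.png

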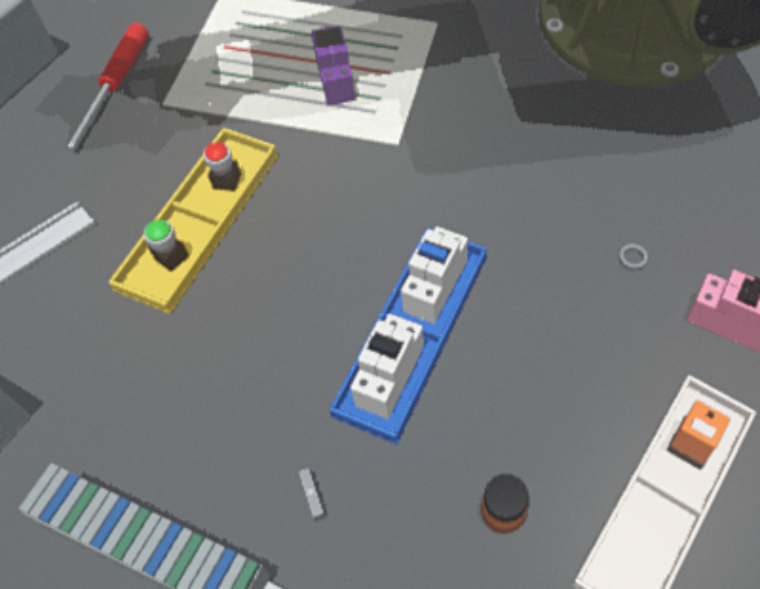

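View pics/f2.png

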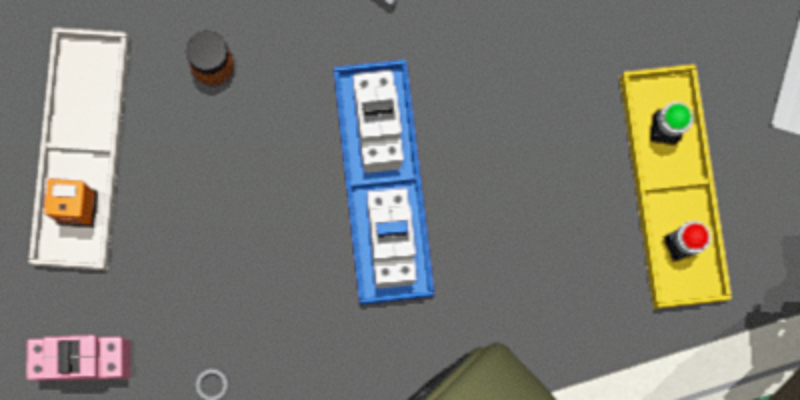

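```bash
python3 - <<'E'
from h import *
for n,o,k in(("scene",(80,110),1.9),("top",(130,110),2)):
    p=[(.481,-.298,.064),(.5925,-.286,.064),(.5167,.2773,.062)]
    print(n,((w2px(n,p)-o)*k).round())
E
```

```text
scene [[214. 147.]
 [155. 225.]
 [706. 423.]]
top [[697. 235.]
 [680. 115.]
 [ 62. 196.]]
```

The pictures show all five parts upright in their proper bays and the jar where it was. The lens and relay tops lie within a few pixels of their predicted positions.

```bash
python3 -c "
from station import ctrl
print(ctrl.hand_in())"
```

```text
the job is handed in; nothing more can be done
None
```

The job is handed in at about 19 s of the 128 s allowed: the final pictures showed both breakers in the blue tray, both lamps in the yellow tray and the relay in the white tray, all upright and released, with the jar untouched; the hand-in call gave no verdict.

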